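Pack the glasses order and hang the basket

ROBOT

A 6-joint arm with a two-finger parallel gripper is mounted at the origin on the work surface. World frame = base frame: x ahead of the robot, y to its left, z up, the work surface at z = 0. Lengths are in m, angles in rad, forces in N, time in s.
With the tool pointing down it reaches from about 0.425 to 0.95 m from the base axis. Payload 3.5 kg.
Tool frame: the origin (TCP) lies midway between the tips of the shut fingers; the grasp point (between the pads) lies 19 mm behind it (ctrl.pinch_z is the distance from the TCP to the grasp point, in m); z points along the fingers, y is the line along which they close (so a half turn about z gives the same grasp; the last joint's range is limited). The gripper opens to 85 mm and grips with 20 to 120 N. Pads are 22 mm wide; open, the fingers measure 114 mm over their backs; the gripper's body (76 mm by 85 mm) begins 54 mm behind the grasp point. The pads swing forward as they close: fully open they stand 13 mm farther back than shut.
Start: joints at [1.073, 0.286, 1.577, -0, 1.279, -0.15], TCP at [0.23, 0.635, 0.231] pointing down, gripper open.
Joint ranges: [-2.77, 2.77], [-0.9, 2.22], [0.21, 2.48], [-1.53, 4.67], [0.24, 2.81], [-2.84, 2.84]. Speed limits (rad/s): [2.79, 2.79, 3.14, 3.14, 3.14, 3.14].

INTERFACE

Orientations are given as a unit quaternion [x, y, z, w].
In Python, from plant import get_state, viewer, sign_off, ctrl gives the robot as it stands. The module is installed in compiled form; this text tells all that it offers.
- The arm moves only by the shell command python3 -m handwheel 'ROWS' [FORCE]. ROWS is JSON, a list that holds one entry, the list of rows, each a list of 5 numbers: the finger opening in m, from 0 to 0.0854, then the shift along the tool's x, y, z in m, then the turn about the tool's z in degrees. In form: [[[claw, x, y, z, spin], ...]]. A call has 1 to 12 rows; each row shifts and turns the commanded pose from where the row before left it, along the tool's axes as they then stand; what a row does not reach is not made up. A row lasts 1/12 s, in which the tool goes at most 41.7 mm and 7.16 degrees, less where a joint would pass 70% of its speed; a pose out of reach is approached as far as the arm can. A call is refused whole if a number of a shift passes 0.0417 or a number of a turn 7.16, either way. A call with a gripper value outside its range is refused whole. The fingers move at their own pace and stop on an object; FORCE is the grip in N (left out, the last holds). Time passes only in rows, so rows that do not move let the fingers close. It gives the time, the measured TCP pose, the force, the opening and the grip force at its end, in the units of the state.
- get_state(): the state, without advancing time (a new reading comes with each control period).
- viewer.read_camera(name): name is "side" or "top" or "wrist"; returns the picture (420x560x3 uint8, blue, green, red); there is no depth.
- viewer.camera_params(name): a dict with "fov_y" (degrees; the focal length in pixels is half the picture's height over the tangent of half this angle, whatever the lens; pixels are square), "cx", "cy" (the principal point, pixels), "xyz" and "attitude" of the camera in the world; the wrist camera has in their place "hand_eye" (4x4, takes a point from camera to tool coordinates, whose origin is the TCP and whose axes are the flange's). Camera axes: x right, y up, looking along -z (the intrinsics and any distortion apply to the point x, -y, -z); pixel columns grow to the right and rows downward; lengths in m; the calibration is good to about 2 mm. A picture is of the moment at which its call begins: read the wrist's pose just before it. camera_params takes no time and is no camera call.
- sign_off(): hands the job in; it is judged then, once.
Trained networks look in the newest picture that a camera, given by its name, has taken for a name from the list of things; names that differ only in an ending like _2 or _b are one class to them, and where a whole thing is asked for, a point or a joint stands for the part that bears it (a point fixed in the world has none). Each returns a list of dicts, best first, with "confidence" (0 to 1); they miss things now and then, are a little off and sometimes report something else, mostly with a low value. They report only what shows in the picture. A call takes as long as a camera call. They do not tell look-alikes from the thing itself.
- viewer.look_for(camera, name): "extent" ([left, top, width, height] as shares, 0 to 1, of the picture: columns of its width, rows of its height, round what is visible of it).
- viewer.outline_of(camera, name): "mask" (420x560 bool, what is visible of it) and "extent" ([left, top, width, height] as shares, 0 to 1, of the picture: columns of its width, rows of its height, round what is visible of it).
- viewer.pinpoint(camera, name): "xy" ([column, row] as shares, 0 to 1, of the picture: columns of its width, rows of its height: a listed point, or the origin of a listed thing).
The state is a dict: "time": time; "qpos": joint angles; "dq": joint speeds; "joint_efforts": joint torques, N m; "eef_pos": TCP position; "tcp_rot": TCP orientation; "contact_force": force on the tool from outside, world axes, zero at the start; "wrist_torque": the same for the moment, N m; "opening": opening from 0.0 (shut) to 1.0 (fully open); "finger_force": force on a finger pad.
Only numpy, scipy, OpenCV 4.12 (cv2) and the standard library are available. Lean on these libraries where they do the work, as an engineer would, in place of code of your own. Each camera call takes 0.05 s, during which the arm holds its last target. There are 200 camera calls.

TASK

Pack this customer's order: take every glasses case out of the open sample drawer and put it in the steel basket. Then, with the basket still standing on the table, swing its folded bail upright, and after that hang the loaded basket by its bail on the twin-prong hook of the counter stand, clear of the table. The drawer must end pushed fully home past its detent; leave the mirror, the loose red spectacles and the cleaner bottle as they are.

Things in the scene. Friction and masses are not known exactly. Their poses are not given: they have to be found in the camera images.
- case0: hard case for folding reading glasses, a rounded black box 80 long (its x axis) x 36 wide (y) x 24 mm high (z) with a grey seam line and a small steel clasp on one long side, about 60 g; origin at the centre of its underside. Starts lying flat in one bay of the open drawer, long side along the drawer's travel; None if absent
- case1: hard case for folding reading glasses, a rounded black box 80 long (its x axis) x 36 wide (y) x 24 mm high (z) with a grey seam line and a small steel clasp on one long side, about 60 g; origin at the centre of its underside. Starts lying flat in one bay of the open drawer, long side along the drawer's travel; None if absent
- case2: hard case for folding reading glasses, a rounded black box 80 long (its x axis) x 36 wide (y) x 24 mm high (z) with a grey seam line and a small steel clasp on one long side, about 60 g; origin at the centre of its underside. Starts lying flat in one bay of the open drawer, long side along the drawer's travel; None if absent
- case3: hard case for folding reading glasses, a rounded black box 80 long (its x axis) x 36 wide (y) x 24 mm high (z) with a grey seam line and a small steel clasp on one long side, about 60 g; origin at the centre of its underside. Starts lying flat in one bay of the open drawer, long side along the drawer's travel; None if absent
- basket: open steel basket, outside 114 (x) x 170 (y) x 56 mm high, walls and floor 4 mm, about 300 g, standing on the table; origin at the centre of its underside, z up. Room for all cases: two side by side along x at y = +-37 mm, and two more on top of them. The bail's pivots are on its two y ends, 50 mm above the underside, at x = 0
- bail (a joint): angle (rad) by which the basket's swing bail is raised: a rectangular hoop of 8 mm steel wire, 184 mm wide along the basket's y, its top bar 90 mm from the pivot axis. 0 = folded down on its stop, sloping up 0.3 rad above level towards the basket's -x side, the bar 86 mm out at 77 mm height; 1.27 = upright; stop at 1.45. A friction pivot (0.02 Nm) keeps it upright
- bail_grip (a point): middle of the bail's top bar, on its axis: centre of a wooden grip sleeve 14 mm in diameter, 44 mm long along the bar (parallel to the basket's y)
- hook: fixed stand: base plate 190 x 160 x 10 mm (x -155 to +35), 18 mm post 186 mm high at its origin, two parallel 8 mm steel prongs (y = +-40 mm) running 105 mm along its -x, axes 180 mm high at the post dipping to 167, ends turned up to 192 mm height at x = -122. Origin on the table under the post. The bail's bar lies across both prongs, wooden grip between them
- hook_seat (a point): point midway between the prongs, 103 mm in front of the post, 175.5 mm up: where the middle of the bail's bar comes to lie when it rests in the dip just behind the turned-up tips (axes as the stand's)
- cabinet: fixed low sample cabinet 240 deep (x) x 318 wide (y) x 95 mm high, grey, with a black 30 mm high tray of frames on top; origin at the centre of its underside; the drawer opens towards its -x
- drawer (a joint): how far the drawer stands open (m): 0 = fully home at its stop. A sprung detent resists with a few N from about 16 to 8 mm before home, then draws it in; sliding friction 1 N. Floor 19 mm above the table, sides end 59 mm up, front panel 85 mm; grey ribs 20 mm wide, 10 mm above the floor, part it into four bays 46 mm wide
- drawer_lip (a point): middle of the outer face of the aluminium pull lip on the drawer's front (lip 160 mm wide along y, 12 mm high, 14 mm proud), 78 mm above the table; pushing it along the cabinet's +x shuts the drawer
- mirror: round hand mirror with a green rim lying on the table, 130 mm across, 10 mm thick; bystander
- spectacles: folded red spectacles, 125 x 50 mm, lying on the table; bystander
- cleaner: small lens-cleaner bottle, 36 mm in diameter, 100 mm high; bystander
There are look-alikes about, which are no part of the job. Leave any green or turquoise look-alike of the case0 alone.

How it is judged:
On the way, in this order (a step that is already met when the one before it is completed fails the run):
1. every case is in the basket, which stands on the table (x of case0 in the frame of basket between -0.055 and 0.055 m and y of case0 in the frame of basket between -0.083 and 0.083 m and z of case0 in the frame of basket between -0.005 and 0.052 m and x of case1 in the frame of basket between -0.055 and 0.055 m and y of case1 in the frame of basket between -0.083 and 0.083 m and z of case1 in the frame of basket between -0.005 and 0.052 m and x of case2 in the frame of basket between -0.055 and 0.055 m and y of case2 in the frame of basket between -0.083 and 0.083 m and z of case2 in the frame of basket between -0.005 and 0.052 m and x of case3 in the frame of basket between -0.055 and 0.055 m and y of case3 in the frame of basket between -0.083 and 0.083 m and z of case3 in the frame of basket between -0.005 and 0.052 m and height (world z) of basket below 0.01 m and angle between basket's own z axis and vertical below 0.15 rad), for 0.3 s.
2. the bail is raised upright while the basket stands on the table (value of joint bail above 1.05 rad and height (world z) of basket below 0.01 m and angle between basket's own z axis and vertical below 0.15 rad), for 0.3 s.
At the end, for the whole second after the job is handed in: The basket hangs by its bail on both prongs (middle of the bar between the upturned tips and the post, within 30 mm of midway, at prong height), off the table, tilted less than 0.4 rad and at rest, with every case inside it; the drawer is within 4 mm of fully home (x of bail_grip in the frame of hook_seat between -0.016 and 0.075 m and y of bail_grip in the frame of hook_seat between -0.03 and 0.03 m and z of bail_grip in the frame of hook_seat between -0.012 and 0.02 m and height (world z) of basket above 0.012 m and contact force between basket and hook above 1.5 N and angle between basket's own z axis and vertical below 0.4 rad and linear speed of basket below 0.05 m/s and value of joint drawer below 0.004 m and x of case0 in the frame of basket between -0.055 and 0.055 m and y of case0 in the frame of basket between -0.083 and 0.083 m and z of case0 in the frame of basket between -0.005 and 0.052 m and x of case1 in the frame of basket between -0.055 and 0.055 m and y of case1 in the frame of basket between -0.083 and 0.083 m and z of case1 in the frame of basket between -0.005 and 0.052 m and x of case2 in the frame of basket between -0.055 and 0.055 m and y of case2 in the frame of basket between -0.083 and 0.083 m and z of case2 in the frame of basket between -0.005 and 0.052 m and x of case3 in the frame of basket between -0.055 and 0.055 m and y of case3 in the frame of basket between -0.083 and 0.083 m and z of case3 in the frame of basket between -0.005 and 0.052 m); the robot touches nothing.
It fails at once if a bystander is moved more than 4 cm or tipped (distance of any of mirror, spectacles, cleaner from where it was at the start of the episode above 0.04 m or angle between cleaner's own z axis and vertical above 0.6 rad).
Of case0, case1, case2, case3 only 2 to 4 are there at a start; the rules pass over those that are not, and their reading is None.
At some moment in a run one of case0, case1, case2, case3 may be knocked a few centimetres aside while the robot is not near it.
Once in a run the grip may slacken for a moment while it holds something.
It also fails if it takes over 210 s, if anything falls off the work surface, if the arm or the gripper's body presses on something with over 40 N, if the wrist force passes 120 N, or if a joint passes its speed limit or range.

## Working session

There is one attempt and no reset: what is moved stays moved. The work goes in short steps, Python scripts to look and compute and a shell command to move; the robot and the scene stay as the last step left them, time stands still between calls to the robot, and variables do not carry over. Pictures are saved under pics/ and viewed, at most 14 in all, crops included, and the job is handed in when it is done.

```bash
mkdir -p pics; ls
python3 - <<'E'
from plant import get_state, viewer, ctrl
import cv2, numpy as np
s=get_state(); print({k:np.round(v,3).tolist() for k,v in s.items()}, ctrl.pinch_z)
for c in ("top","side","wrist"):
    im=viewer.read_camera(c); cv2.imwrite(f"pics/{c}0.png",im)
    print(c,viewer.camera_params(c))
a=cv2.imread("pics/top0.png");
E
```

```text
pics
{'time': 0.0, 'qpos': [1.073, 0.287, 1.578, 0.0, 1.279, -0.15], 'dq': [-0.001, 0.001, -0.002, -0.001, 0.001, 0.0], 'joint_efforts': [-0.001, -40.598, -29.263, -0.0, 0.006, -0.0], 'eef_pos': [0.23, 0.634, 0.23], 'tcp_rot': [0.173, 0.985, -0.001, -0.0], 'contact_force': [-0.415, -0.753, 0.456], 'wrist_torque': [0.035, -0.04, -0.02], 'finger_force': 0.0, 'opening': 0.995} 0.0187
top {'fov_y': 44.860903711652234, 'cx': 275.47822402956825, 'cy': 207.9046978795751, 'xyz': array([0.32864122, 0.07703028, 1.54934689]), 'attitude': array([-0.06570872,  0.07298257,  0.71277973, -0.69447891])}
side {'fov_y': 45.68525918164176, 'cx': 283.6345086916567, 'cy': 214.0570399294398, 'xyz': array([ 0.43475064, -1.02525869,  0.79690681]), 'attitude': array([ 0.49302468, -0.03846287, -0.05293618,  0.86755117])}
wrist {'fov_y': 58.694762418442906, 'cx': 287.5415445362159, 'cy': 215.2616491243637, 'hand_eye': array([[ 8.12738806e-05,  9.50970328e-01,  3.09282119e-01,
         7.97515864e-02],
       [ 9.99999601e-01, -3.52485721e-04,  8.21029080e-04,
         7.79658180e-04],
       [ 8.89791823e-04,  3.09281929e-01, -9.50969977e-01,
        -1.42706269e-01],
       [ 0.00000000e+00,  0.00000000e+00,  0.00000000e+00,
         1.00000000e+00]])}
```

View pics/top0.png

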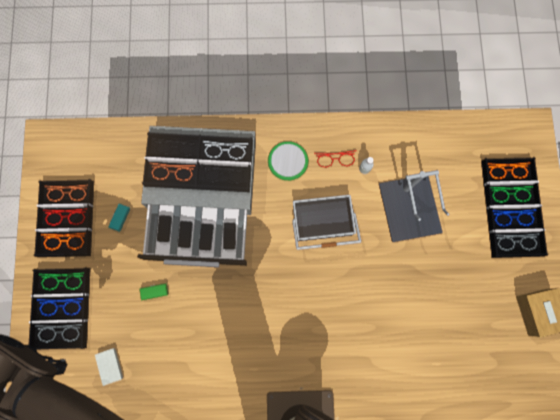

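View pics/side0.png

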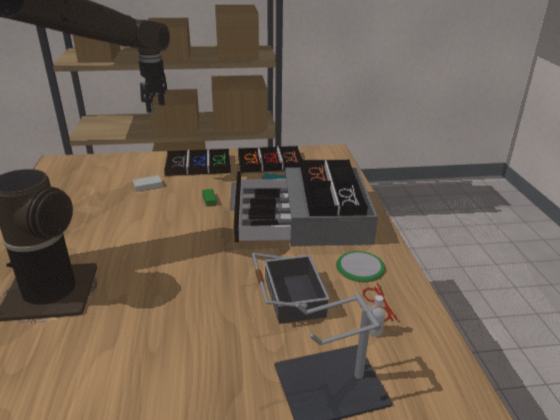

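The top view shows the open drawer at (197,232) with four black cases at (164,232), (186,234), (207,234) and (230,232). The basket is at (325,217) with its bail folded toward the robot at (330,244). The stand is at (410,208), the turquoise look-alike at (119,217) and the green one at (153,291).

```bash
cat > h.py <<'E'
from plant import get_state, viewer, ctrl
import cv2, numpy as np
from scipy.spatial.transform import Rotation as R
def cam(c):
    p=viewer.camera_params(c); f=210/np.tan(np.radians(p['fov_y']/2))
    if c=='wrist':
        s=get_state(); H=np.array(p['hand_eye']); T=R.from_quat(s['tcp_rot']).as_matrix()
        return f,p['cx'],p['cy'],T@H[:3,:3],np.array(s['eef_pos'])+T@H[:3,3]
    return f,p['cx'],p['cy'],R.from_quat(p['attitude']).as_matrix(),np.array(p['xyz'])
def w(C,px,z):
    f,cx,cy,Rm,o=C; d=Rm@np.array([(px[0]-cx)/f,-(px[1]-cy)/f,-1]); return o+d*(z-o[2])/d[2]
def proj(C,P):
    f,cx,cy,Rm,o=C; q=Rm.T@(np.array(P)-o); return np.array([cx+f*q[0]/-q[2],cy+f*q[1]/q[2]])
def shot(c,name):
    C=cam(c); im=viewer.read_camera(c); cv2.imwrite(f'pics/{name}.png',im); return C,im
def tocmd(P,yaw=None):
    "tool-axis shift to bring the TCP to P"
    s=get_state(); return np.round(R.from_quat(s['tcp_rot']).as_matrix().T@(np.array(P)-s['eef_pos']),4)
E
python3 - <<'E'
from h import *
T=cam('top')
print('axis check', R.from_quat(get_state()['tcp_rot']).as_matrix().round(3).tolist())
for n,z in (('basket',0),('hook',0),('bail_grip',.077),('hook_seat',.1755),('drawer_lip',.078),('cabinet',0),('case0',.019),('mirror',0.005),('cleaner',0),('spectacles',.0)):
    for c in ('top','side'):
        viewer.read_camera(c)
        for r in viewer.pinpoint(c,n)[:6]:
            px=np.array(r['xy'])*[560,420]; print(n,c,round(r['confidence'],2),px.round(),w(cam(c),px,z).round(3))
C=T
for n,px,z in (('bFL',(294,202),.056),('bFR',(351,197),.056),('bBL',(298,240),.056),('bBR',(356,237),.056),('drawerfrontL',(138,259),.085),('frontR',(246,264),.085)):
    print(n,w(C,px,z).round(3))
E
```

```text
axis check [[-0.94, 0.341, -0.001], [0.341, 0.94, -0.002], [0.0, -0.002, -1.0]]
basket top 0.87 [320. 217.] [ 0.605 -0.081  0.   ]
basket side 0.85 [295. 294.] [ 0.597 -0.083  0.   ]
hook top 0.72 [404. 188.] [ 0.692 -0.347  0.   ]
hook top 0.53 [207. 234.] [0.56  0.269 0.   ]
hook side 0.68 [356. 378.] [ 0.682 -0.355  0.   ]
bail_grip top 0.81 [327. 242.] [ 0.516 -0.089  0.077]
bail_grip side 0.64 [259. 277.] [ 0.508 -0.104  0.077]
hook_seat top 0.61 [430. 208.] [ 0.589 -0.366  0.176]
hook_seat side 0.97 [315. 322.] [ 0.586 -0.372  0.176]
drawer_lip top 0.84 [192. 269.] [0.449 0.304 0.078]
drawer_lip side 0.64 [235. 195.] [0.473 0.302 0.078]
cabinet top 0.62 [200. 180.] [0.733 0.29  0.   ]
cabinet side 0.91 [326. 213.] [0.753 0.298 0.   ]
cabinet side 0.4 [269. 197.] [0.586 0.414 0.   ]
case0 top 0.9 [153. 296.] [0.375 0.425 0.019]
case0 top 0.87 [205. 236.] [0.551 0.272 0.019]
case0 top 0.83 [165. 229.] [0.575 0.393 0.019]
case0 top 0.61 [231. 234.] [0.554 0.195 0.019]
case0 top 0.57 [185. 237.] [0.55  0.333 0.019]
case0 top 0.54 [117. 217.] [0.617 0.541 0.019]
case0 side 0.53 [260. 208.] [0.548 0.314 0.019]
case0 side 0.49 [261. 218.] [0.545 0.255 0.019]
case0 side 0.47 [263. 229.] [0.545 0.193 0.019]
case0 side 0.46 [210. 202.] [0.393 0.369 0.019]
case0 side 0.4 [275. 185.] [0.612 0.469 0.019]
mirror top 0.98 [288. 163.] [0.778 0.014 0.005]
mirror side 0.76 [360. 263.] [0.789 0.018 0.005]
cleaner top 0.64 [364. 167.] [ 0.763 -0.226  0.   ]
cleaner top 0.62 [195. 265.] [0.466 0.306 0.   ]
cleaner top 0.19 [228. 235.] [0.556 0.204 0.   ]
cleaner side 0.76 [373. 330.] [ 0.755 -0.227  0.   ]
cleaner side 0.5 [261. 206.] [0.554 0.363 0.   ]
spectacles top 0.78 [339. 162.] [ 0.781 -0.147  0.   ]
spectacles side 0.61 [374. 306.] [ 0.779 -0.146  0.   ]
bFL [0.642 0.002 0.056]
bFR [ 0.653 -0.171  0.056]
bBL [ 0.527 -0.006  0.056]
bBR [ 0.532 -0.179  0.056]
drawerfrontL [0.48  0.457 0.085]
frontR [0.458 0.147 0.085]
```

Run:
```python
import cv2
a=cv2.imread('pics/top0.png')[120:290,120:460]
cv2.imwrite('pics/topc.png',cv2.resize(a,(800,400),interpolation=cv2.INTER_CUBIC))
```

```text
(no output)
```

View pics/topc.png

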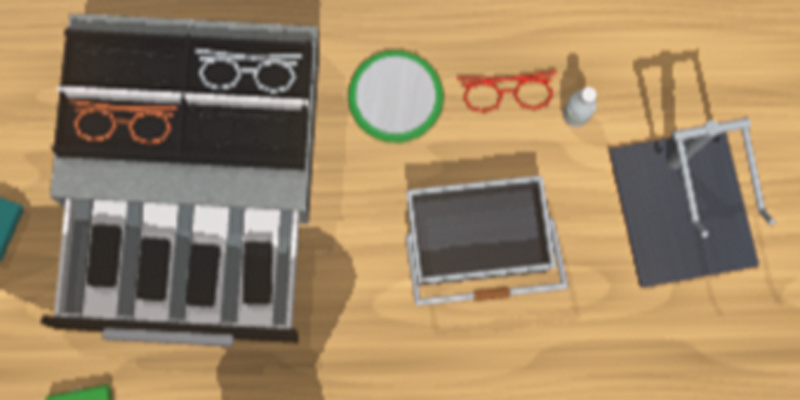

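The enlarged crop shows four bays, each with one plain black case, at crop (105,255), (154,268), (203,275) and (257,272). These match "black with a grey seam", so all four are wanted. The green case at crop (80,393) and the turquoise one at (8,230) lie outside the drawer and stay. Next I go above the drawer, first turning the tool −16°.

```bash
python3 -m handwheel '[[[0.085,0,0,0,-7],[0.085,0,0,0,-7],[0.085,0,0,0,-2]]]' 30; python3 -c "
from h import *
print(tocmd([.555,.297,.2]))"
```

```text
time: 2.4
eef_pos: [0.23, 0.6346, 0.2313]
tcp_rot: [0.032, 0.999, -0.0, 0.0]
contact_force: [0.4, -0.4, 0.9]
opening: 0.993
finger_force: 0.0
[-0.3458 -0.3162  0.0313]
```

```bash
python3 -m handwheel '[[[0.085,-0.034,-0.031,0.003,0],[0.085,-0.034,-0.031,0.003,0],[0.085,-0.034,-0.031,0.003,0],[0.085,-0.034,-0.031,0.003,0],[0.085,-0.034,-0.031,0.003,0],[0.085,-0.034,-0.031,0.003,0],[0.085,-0.034,-0.031,0.003,0],[0.085,-0.034,-0.031,0.003,0],[0.085,-0.034,-0.031,0.003,0],[0.085,-0.034,-0.031,0.003,0],[0.05,0,0,0,0],[0.05,0,0,0,0]]]'
python3 - <<'E'
from h import *
C,im=shot('wrist','w1')
for r in viewer.outline_of('wrist','case0'):
    m=r['mask'].astype('uint8'); (c,sz,a)=cv2.minAreaRect(cv2.findNonZero(m)); print(round(r['confidence'],2),np.round(c),np.round(sz),round(a),w(C,c,.040).round(3))
for r in viewer.pinpoint('wrist','case0'):
    px=np.array(r['xy'])*[560,420]; print('pp',round(r['confidence'],2),px.round(),w(C,px,.019).round(3))
E
```

```text
time: 3.4
eef_pos: [0.5187, 0.3322, 0.204]
tcp_rot: [0.036, 0.999, 0.0, -0.0]
contact_force: [0.1, 0.5, 0.4]
opening: 0.743
finger_force: 0.0
0.94 [500. 267.] [47. 87.] 29 [0.602 0.519 0.04 ]
0.8 [216. 226.] [89. 44.] 90 [0.545 0.268 0.04 ]
0.62 [391.  22.] [ 52. 107.] 78 [0.395 0.419 0.04 ]
0.61 [288. 232.] [88. 42.] 90 [0.554 0.331 0.04 ]
0.6 [139. 233.] [90. 47.] 81 [0.546 0.2   0.04 ]
pp 0.82 [220. 226.] [0.552 0.267 0.019]
pp 0.82 [289. 228.] [0.558 0.331 0.019]
pp 0.76 [354. 240.] [0.575 0.392 0.019]
pp 0.74 [386.  29.] [0.396 0.42  0.019]
pp 0.67 [496. 261.] [0.606 0.527 0.019]
pp 0.63 [145. 227.] [0.547 0.197 0.019]
```

View pics/w1.png

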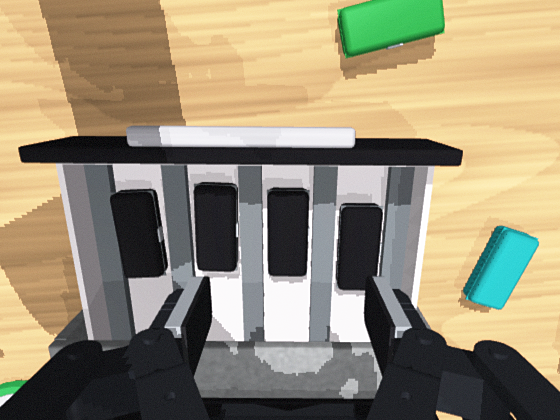

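The wrist view shows four black cases A (137,233), B (216,227), C (288,232) and D (360,247). There is a rib on both sides of every bay, which leaves room for the fingers. The green case (390,25) and turquoise case (502,267) are outside. I start with C.

```bash
python3 -m handwheel '[[[0.048,-0.035,-0.003,0.04,0],[0.048,0,0,0.04,0],[0.048,0,0,0,0],[0.048,0,0,0,0]]]';  python3 - <<'E'
from h import *
C,im=shot('wrist','w2')
for r in viewer.outline_of('wrist','case0'):
    m=r['mask'].astype('uint8'); (c,sz,a)=cv2.minAreaRect(cv2.findNonZero(m)); print(round(r['confidence'],2),np.round(c),np.round(sz),round(a),w(C,c,.040).round(3))
print(get_state()['eef_pos'],tocmd([.556,.331,.03]))
E
```

```text
time: 3.88
eef_pos: [0.5415, 0.3303, 0.13]
tcp_rot: [0.033, 0.999, -0.001, -0.003]
contact_force: [0.3, 0.5, 0.3]
opening: 0.561
finger_force: 0.0
0.94 [380. 257.] [ 58. 111.] 5 [0.571 0.392 0.04 ]
0.82 [533. 286.] [107.  52.] 90 [0.599 0.498 0.04 ]
0.79 [ 95. 240.] [120.  66.] 80 [0.546 0.201 0.04 ]
0.75 [194. 231.] [116.  59.] 89 [0.544 0.269 0.04 ]
0.55 [386.   4.] [ 9. 45.] 90 [0.418 0.393 0.04 ]
[0.54443799 0.3313075  0.13476137] [-0.0114  0.0003  0.1048]
```

View pics/w2.png

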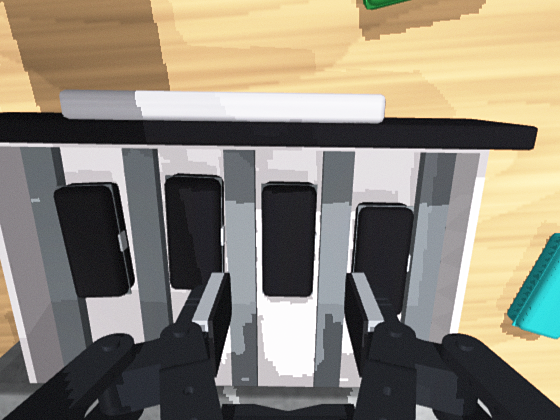

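C at (289,240) is centred between the fingers at (215..358). Descending and gripping.

```bash
python3 -m handwheel '[[[0.048,-0.010,0,0.03,0],[0.048,0,0,0.03,0],[0.048,0,0,0.03,0],[0.048,0,0,0.012,0],[0.048,0,0,0,0],[0.048,0,0,0,0],[0.02,0,0,0,0],[0.02,0,0,0,0],[0.02,0,0,0,0],[0.02,0,0,0,0],[0.02,0,0,0,0],[0.02,0,0,0,0]]]' 40
```

```text
time: 4.98
eef_pos: [0.5567, 0.3303, 0.0345]
tcp_rot: [0.034, 0.999, 0.001, 0.003]
contact_force: [-0.9, 1.1, 7.1]
opening: 0.408
finger_force: 40.7
```

```bash
python3 -m handwheel '[[[0.02,0,0,-0.035,0],[0.02,0,0,-0.04,0],[0.02,0,0,-0.04,0],[0.02,0,-0.02,-0.03,0],[0.02,0,-0.039,0,0],[0.02,0,-0.039,0,0],[0.02,0,-0.039,0,0],[0.02,0,-0.039,0,0],[0.02,0,-0.039,0,0],[0.02,0,-0.039,0,0],[0.02,0,-0.039,0,0],[0.02,0,-0.039,0,0]]]'; python3 -m handwheel '[[[0.02,0,-0.039,0,-3.5],[0.02,0,-0.01,0,-3.5],[0.02,0,0,0,0]]]'
python3 - <<'E'
from h import *
C,im=shot('wrist','w3')
for n in ('basket','bail_grip'):
  for r in viewer.outline_of('wrist',n)[:1]:
    m=r['mask'].astype('uint8'); (c,sz,a)=cv2.minAreaRect(cv2.findNonZero(m)); print(n,round(r['confidence'],2),np.round(c),np.round(sz),round(a))
  for r in viewer.pinpoint('wrist',n)[:1]:
    px=np.array(r['xy'])*[560,420]; print('pp',round(r['confidence'],2),px.round(),w(C,px,0 if n=='basket' else .077).round(3))
E
```

```text
time: 5.98
eef_pos: [0.5314, -0.0039, 0.1769]
tcp_rot: [0.034, 0.999, -0.0, 0.001]
contact_force: [0.7, 0.4, 0.0]
opening: 0.405
finger_force: 40.2
time: 6.23
eef_pos: [0.5291, -0.0539, 0.1768]
tcp_rot: [-0.025, 1.0, -0.001, 0.001]
contact_force: [0.8, 0.2, -0.5]
opening: 0.408
finger_force: 40.2
basket 0.96 [228. 262.] [175. 287.] 90
pp 0.76 [249. 252.] [ 0.592 -0.086  0.   ]
bail_grip 0.56 [229. 230.] [111. 287.] 89
pp 0.77 [226. 183.] [ 0.508 -0.095  0.077]
```

View pics/w3.png

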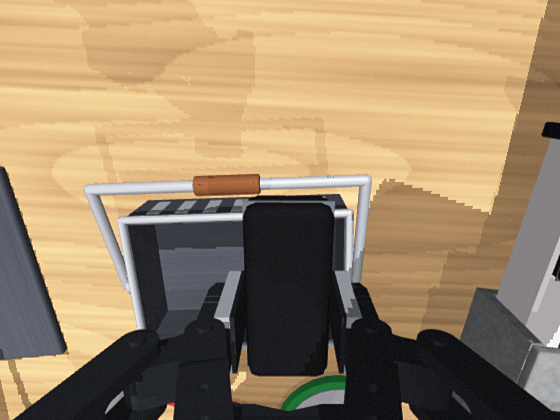

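The case is held squarely at (288,290). The basket rim's near corners are at about (121,219) and (350,212), and the bail sleeve is at (226,184).

Run:
```python
from h import *
C=cam('wrist')
for px,z in (((121,219),.056),((350,212),.056),((88,190),.077),((367,181),.077),((193,185),.077),((260,184),.077)): print(px,w(C,px,z).round(4))
a,b=[w(C,p,.056) for p in ((121,219),(350,212))]
d=(b-a)/np.linalg.norm(b-a); print(np.linalg.norm(b-a),'yaw',-d[0]/d[1])
nx=np.array([d[1],-d[0],0]); ctr=(a+b)/2+nx*.057; print('centre',ctr)
a2,b2=[w(C,p,.077) for p in ((88,190),(367,181))]; print('from bail',(a2+b2)/2+nx*.086, np.linalg.norm(a2-b2))
for s in (1,-1):
  P=ctr+d*.037*s; P[2]=.2; print(s,P.round(3),tocmd(P))
```

```text
(121, 219) [ 0.5447 -0.1719  0.056 ]
(350, 212) [ 0.5299 -0.0028  0.056 ]
(88, 190) [ 0.5178 -0.1827  0.077 ]
(367, 181) [0.5015 0.0021 0.077 ]
(193, 185) [ 0.5105 -0.1128  0.077 ]
(260, 184) [ 0.5074 -0.0684  0.077 ]
0.16977422167053435 yaw 0.08710395380218199
centre [ 0.59407876 -0.08240136  0.056     ]
from bail [ 0.59531734 -0.08281832  0.077     ] 0.18552370506625315
1 [ 0.591 -0.046  0.2  ] [-0.0619  0.0008 -0.0239]
-1 [ 0.597 -0.119  0.2  ] [-0.0643 -0.0732 -0.024 ]
```

```bash
python3 -m handwheel '[[[0.02,-0.031,0,0,-2],[0.02,-0.031,0,0,0],[0.02,0,0,0.03,0],[0.02,0,0,0.035,0],[0.02,0,0,0.035,0],[0.02,0,0,0.03,0],[0.02,0,0,0.014,0],[0.02,0,0,0.007,0],[0.02,0,0,0,0],[0.02,0,0,0,0]]]'
```

```text
time: 7.32
eef_pos: [0.5921, -0.0464, 0.0264]
tcp_rot: [-0.045, 0.999, -0.0, 0.001]
contact_force: [-1.4, 0.8, 0.2]
opening: 0.401
finger_force: 40.2
```

Position is right; a few mm lower, then release and rise.

```bash
python3 -m handwheel '[[[0.02,0,0,0.004,0],[0.02,0,0,0,0],[0.046,0,0,0,0],[0.046,0,0,0,0],[0.046,0,0,0,0],[0.046,0,0,-0.03,0],[0.046,0,0,-0.04,0],[0.046,0,0,-0.04,0],[0.048,0,0.03,-0.03,0],[0.048,0,0.035,0,3],[0.048,0,0.035,0,3],[0.048,0,0.035,0,2]]]'; python3 -m handwheel '[[[0.048,0,0.04,0,1],[0.048,0,0.04,0,0],[0.048,0,0.04,0,0],[0.048,0,0.04,0,0],[0.048,0,0.03,0,0],[0.048,0,0,0,0]]]'
python3 - <<'E'
from h import *
C,im=shot('wrist','w4')
for r in viewer.outline_of('wrist','case0'):
    m=r['mask'].astype('uint8'); (c,sz,a)=cv2.minAreaRect(cv2.findNonZero(m)); print(round(r['confidence'],2),np.round(c),np.round(sz),round(a),w(C,c,.040).round(3))
for r in viewer.pinpoint('wrist','case0'):
    px=np.array(r['xy'])*[560,420]; print('pp',round(r['confidence'],2),px.round(),w(C,px,.019).round(3))
print(tocmd([.548,.268,.03]))
E
```

```text
time: 8.32
eef_pos: [0.5847, 0.0887, 0.1621]
tcp_rot: [0.027, 1.0, 0.0, 0.001]
contact_force: [0.0, 0.1, -0.3]
opening: 0.559
finger_force: 0.0
time: 8.82
eef_pos: [0.5963, 0.2826, 0.1608]
tcp_rot: [0.032, 0.999, 0.001, 0.001]
contact_force: [-0.2, -0.3, 0.6]
opening: 0.556
finger_force: 0.0
0.94 [260. 140.] [ 56. 117.] 1 [0.546 0.268 0.04 ]
0.91 [436. 168.] [ 58. 115.] 7 [0.574 0.391 0.04 ]
0.63 [162. 148.] [118.  59.] 83 [0.547 0.199 0.04 ]
0.49 [554. 228.] [29. 11.] 90 [0.626 0.482 0.04 ]
pp 0.81 [168. 144.] [0.547 0.197 0.019]
pp 0.62 [261. 140.] [0.548 0.266 0.019]
[ 0.0478 -0.0125  0.1303]
```

View pics/w4.png

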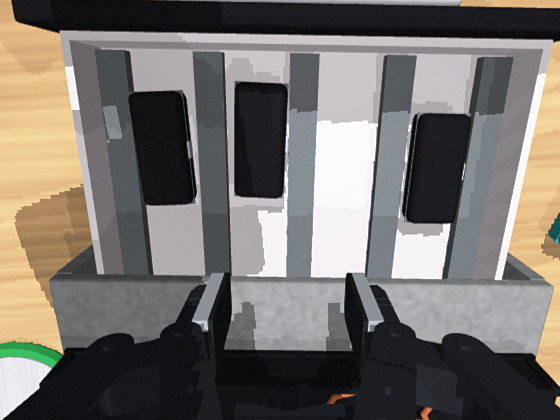

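Bays B (260,140), A (162,148) and D (437,168) still hold cases. I take B now, shifting tool x +0.048, y −0.013, z +0.13.

```bash
python3 -m handwheel '[[[0.048,0.025,-0.012,0,0],[0.048,0.024,0,0.03,0],[0.048,0,0,0.035,0],[0.048,0,0,0.035,0],[0.048,0,0,0.03,0],[0.048,0,0,0,0],[0.048,0,0,0,0],[0.02,0,0,0,0],[0.02,0,0,0,0],[0.02,0,0,0,0],[0.02,0,0,0,0],[0.02,0,0,0,0]]]' 40
```

```text
time: 9.97
eef_pos: [0.5475, 0.2681, 0.031]
tcp_rot: [0.034, 0.999, -0.0, 0.0]
contact_force: [0.7, -2.4, 2.2]
opening: 0.408
finger_force: 39.8
```

```bash
python3 -m handwheel '[[[0.02,0,0,-0.035,0],[0.02,0,0,-0.04,0],[0.02,0,0,-0.04,-4.5],[0.02,0,0,-0.03,-4.5],[0.02,-0.008,-0.039,0,0],[0.02,-0.008,-0.039,0,0],[0.02,0,-0.039,0,0],[0.02,0,-0.039,0,0],[0.02,0,-0.039,0,0],[0.02,0,-0.039,0,0],[0.02,0,-0.039,0,0],[0.02,0,-0.039,0,0]]]'; python3 -m handwheel '[[[0.02,0,-0.039,0,0],[0.02,0,-0.038,0,0],[0.02,0,0,0,0],[0.02,0,0,0,0]]]'; python3 -c "
from h import *
print(tocmd([.597,-.119,.019]))"
```

```text
time: 10.97
eef_pos: [0.5901, -0.0422, 0.175]
tcp_rot: [-0.044, 0.999, 0.0, -0.0]
contact_force: [0.1, -0.3, -0.5]
opening: 0.409
finger_force: 40.0
time: 11.3
eef_pos: [0.5971, -0.1191, 0.1749]
tcp_rot: [-0.042, 0.999, 0.0, -0.0]
contact_force: [0.0, 1.9, -0.5]
opening: 0.406
finger_force: 40.0
[0.     0.     0.1559]
```

```bash
python3 -m handwheel '[[[0.02,0,0,0.04,0],[0.02,0,0,0.04,0],[0.02,0,0,0.04,0],[0.02,0,0,0.025,0],[0.02,0,0,0.009,0],[0.02,0,0,0,0],[0.046,0,0,0,0],[0.046,0,0,0,0],[0.046,0,0,0,0],[0.046,0,0,-0.03,0],[0.046,0,0,-0.04,0],[0.046,0,0,-0.04,0]]]'; python3 -m handwheel '[[[0.048,0.02,0.02,-0.04,0],[0.048,0.02,0.02,0,0],[0.048,0.01,0,0,0],[0.048,0,0,0,0]]]'
python3 - <<'E'
from h import *
C,im=shot('wrist','w5')
for r in viewer.pinpoint('wrist','case0'):
    px=np.array(r['xy'])*[560,420]; print('pp',round(r['confidence'],2),px.round(),w(C,px,.004).round(3))
a,b=[w(C,p,.077) for p in ((0,0),(1,1))]
E
```

```text
time: 12.3
eef_pos: [0.597, -0.1172, 0.1329]
tcp_rot: [-0.044, 0.999, 0.0, -0.0]
contact_force: [0.9, -0.2, 0.9]
opening: 0.536
finger_force: 0.0
time: 12.63
eef_pos: [0.5462, -0.0843, 0.1668]
tcp_rot: [-0.045, 0.999, -0.001, 0.001]
contact_force: [-0.5, -0.8, 0.6]
opening: 0.558
finger_force: 0.0
pp 0.93 [247. 247.] [ 0.599 -0.115  0.004]
pp 0.57 [324. 247.] [ 0.593 -0.048  0.004]
```

View pics/w5.png

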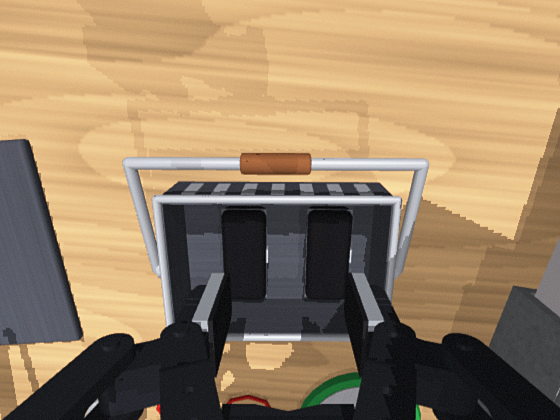

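Both cases lie in the basket at (245,254) and (329,254), and the basket has not moved. Next is A.

```bash
python3 -m handwheel '[[[0.048,-0.013,0.035,0,0],[0.048,-0.012,0.035,0,0],[0.048,0,0.035,0,0],[0.048,0,0.035,0,0],[0.048,0,0.035,0,0],[0.048,0,0.035,0,0],[0.048,0,0.035,0,0],[0.048,0,0.037,0,4.5],[0.048,0,0,0,4.5],[0.048,0,0,0,0],[0.048,0,0,0,0]]]'
python3 - <<'E'
from h import *
C,im=shot('wrist','w6')
for r in viewer.outline_of('wrist','case0'):
    m=r['mask'].astype('uint8'); 
    p=np.array([w(C,q,.043)[:2] for q in cv2.findNonZero(m)[:,0]]); (c,sz,a)=cv2.minAreaRect((p*1000).astype('float32')); print(round(r['confidence'],2),np.round(c),np.round(sz),round(a,1))
s=get_state(); print(s['eef_pos'],s['tcp_rot'],tocmd([.547,.199,.03]))
E
```

```text
time: 13.65
eef_pos: [0.5476, 0.1982, 0.1643]
tcp_rot: [0.033, 0.999, -0.0, -0.001]
contact_force: [0.3, -0.1, -0.8]
opening: 0.563
finger_force: 0.0
0.81 [575. 379.] [87. 43.] 8.8
0.67 [548. 198.] [38. 82.] 89.1
0.63 [595. -20.] [23. 66.] 72.9
[0.54774322 0.1972801  0.16467483] [ 3.42881185e-02  9.99411859e-01 -2.24121042e-04 -4.58260421e-04] [0.0007 0.0017 0.1347]
```

```bash
python3 -m handwheel '[[[0.048,0,0.001,0.035,-2],[0.048,0,0,0.035,0],[0.048,0,0,0.035,0],[0.048,0,0,0.029,0],[0.048,0,0,0,0],[0.048,0,0,0,0],[0.02,0,0,0,0],[0.02,0,0,0,0],[0.02,0,0,0,0],[0.02,0,0,0,0],[0.02,0,0,0,0]]]' 40;  python3 -m handwheel '[[[0.02,0,0,-0.035,0],[0.02,0,0,-0.04,0],[0.02,0,0,-0.04,-3.5],[0.02,0,0,-0.035,-3.5],[0.02,0,-0.03,0,0],[0.02,0,-0.038,0,0],[0.02,0,-0.038,0,0],[0.02,0,-0.038,0,0],[0.02,0,-0.038,0,0],[0.02,0,-0.038,0,0],[0.02,0,0,0,0],[0.02,0,0,0,0]]]'; python3 -c "
from h import *
print(tocmd([.591,-.046,.043]))"
```

```text
time: 14.67
eef_pos: [0.5475, 0.1992, 0.0318]
tcp_rot: [0.017, 1.0, -0.0, 0.0]
contact_force: [-0.7, -0.3, 0.7]
opening: 0.405
finger_force: 40.5
time: 15.67
eef_pos: [0.5667, -0.0216, 0.1814]
tcp_rot: [-0.042, 0.999, 0.0, -0.0]
contact_force: [0.2, -0.1, -0.2]
opening: 0.408
finger_force: 40.4
[-0.0221 -0.0264  0.1384]
```

```bash
python3 -m handwheel '[[[0.02,-0.022,-0.026,0,0],[0.02,0,0,0.03,0],[0.02,0,0,0.04,0],[0.02,0,0,0.04,0],[0.02,0,0,0.02,0],[0.02,0,0,0.007,0],[0.02,0,0,0,0],[0.02,0,0,0,0]]]'
```

```text
time: 16.33
eef_pos: [0.5914, -0.0426, 0.0449]
tcp_rot: [-0.045, 0.999, 0.0, 0.0]
contact_force: [-0.1, 0.3, 0.4]
opening: 0.405
finger_force: 40.6
```

```bash
python3 -m handwheel '[[[0.02,0,-0.004,0.003,0],[0.02,0,0,0,0],[0.02,0,0,0,0],[0.046,0,0,0,0],[0.046,0,0,0,0],[0.046,0,0,0,0],[0.046,0,0,-0.03,0],[0.046,0,0,-0.04,0],[0.046,0,0,-0.04,0],[0.048,0.02,0.02,-0.015,0],[0.048,0.025,0,0,0],[0.048,0,0,0,0]]]'
python3 - <<'E'
from h import *
C,im=shot('wrist','w7')
for r in viewer.pinpoint('wrist','case0'):
    px=np.array(r['xy'])*[560,420]; print('pp',round(r['confidence'],2),px.round(),w(C,px,.028).round(3))
C,im=shot('top','t7')
for r in viewer.outline_of('top','case0'):
    m=r['mask'].astype('uint8'); 
    p=np.array([w(C,q,.043)[:2] for q in cv2.findNonZero(m)[:,0]]); (c,sz,a)=cv2.minAreaRect((p*1000).astype('float32')); print(round(r['confidence'],2),np.round(c),np.round(sz),round(a,1))
print(get_state()['eef_pos'],get_state()['contact_force'])
E
```

```text
time: 17.33
eef_pos: [0.5423, -0.0311, 0.1676]
tcp_rot: [-0.045, 0.999, -0.0, -0.0]
contact_force: [0.4, -0.1, -0.4]
opening: 0.563
finger_force: 0.0
pp 0.97 [259. 257.] [ 0.593 -0.05   0.028]
pp 0.61 [186. 247.] [ 0.589 -0.11   0.028]
0.87 [390. 420.] [35. 81.] 9.7
0.75 [576. 393.] [38. 80.] 84.0
0.74 [612. 527.] [38. 78.] 69.3
[ 0.5451227  -0.03198096  0.1662107 ] [ 0.88298234 -0.35509649 -0.69798202]
```

View pics/w7.png

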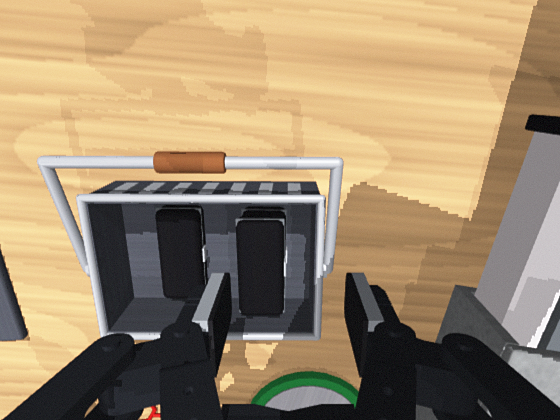

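A is stacked squarely at (261,265) on the +y case. Last case D is at (0.576, 0.393).

```bash
python3 -m handwheel '[[[0.048,-0.023,0.038,0,0],[0.048,-0.023,0.038,0,0],[0.048,-0.023,0.038,0,0],[0.048,0,0.038,0,0],[0.048,0,0.038,0,0],[0.048,0,0.038,0,0],[0.048,0,0.038,0,0],[0.048,0,0.038,0,0],[0.048,0,0.038,0,0],[0.048,0,0.038,0,0],[0.048,0,0.038,0,4.5],[0.048,0,0,0,4.5]]]'; python3 -m handwheel '[[[0.048,0,0,0,0],[0.048,0,0,0,0]]]';python3 - <<'E'
from h import *
C,im=shot('wrist','w8')
for r in viewer.outline_of('wrist','case0'):
    m=r['mask'].astype('uint8'); 
    p=np.array([w(C,q,.043)[:2] for q in cv2.findNonZero(m)[:,0]]); (c,sz,a)=cv2.minAreaRect((p*1000).astype('float32')); print(round(r['confidence'],2),np.round(c),np.round(sz),round(a,1),r['extent'])
s=get_state(); print(s['eef_pos'],s['tcp_rot'],tocmd([.576,.392,.031]))
E
```

```text
time: 18.53
eef_pos: [0.5718, 0.3897, 0.1653]
tcp_rot: [0.034, 0.999, 0.001, -0.0]
contact_force: [0.3, -1.4, 0.5]
opening: 0.564
finger_force: 0.0
time: 18.7
eef_pos: [0.5731, 0.3835, 0.1652]
tcp_rot: [0.033, 0.999, -0.0, -0.001]
contact_force: [-0.9, -0.6, -0.0]
opening: 0.564
finger_force: 0.0
0.87 [575. 394.] [37. 80.] 85.7 [0.4914, 0.3664, 0.0936, 0.2531]
0.82 [606. 520.] [42. 74.] 68.2 [0.7714, 0.4457, 0.1541, 0.231]
[0.57340012 0.38230028 0.16565216] [ 3.41269098e-02  9.99417370e-01 -3.43951987e-04 -3.96089372e-04] [-0.002   0.01    0.1346]
```

View pics/w8.png

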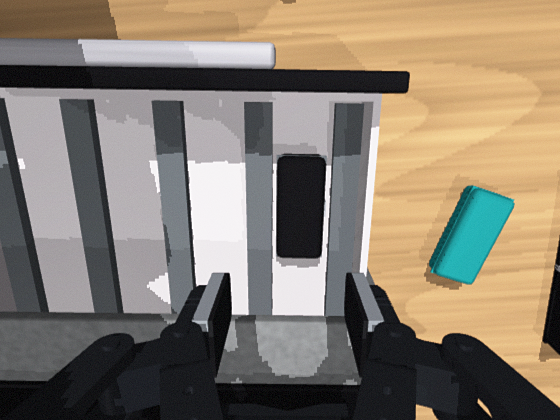

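D at (301,206) is the only case left in the drawer; the turquoise one at (473,234) is outside. Gripping D.

```bash
python3 -m handwheel '[[[0.048,-0.002,0.011,0.035,0],[0.048,0,0,0.035,0],[0.048,0,0,0.035,0],[0.048,0,0,0.029,0],[0.048,0,0,0,0],[0.048,0,0,0,0],[0.02,0,0,0,0],[0.02,0,0,0,0],[0.02,0,0,0,0],[0.02,0,0,0,0],[0.02,0,0,0,0]]]' 40;  python3 -m handwheel '[[[0.02,0,0,-0.035,0],[0.02,0,0,-0.04,0],[0.02,0,0,-0.04,-4.5],[0.02,0,0,-0.035,-4.5],[0.02,0.012,-0.04,0,0],[0.02,0.012,-0.04,0,0],[0.02,0,-0.04,0,0],[0.02,0,-0.04,0,0],[0.02,0,-0.04,0,0],[0.02,0,-0.04,0,0],[0.02,0,-0.04,0,0],[0.02,0,-0.04,0,0]]]'; python3 -m handwheel '[[[0.02,0,-0.04,0,0],[0.02,0,-0.04,0,0],[0.02,0,-0.04,0,0],[0.02,0,-0.04,0,0],[0.02,0,0,0,0],[0.02,0,0,0,0]]]'; python3 -c "
from h import *
print(tocmd([.598,-.116,.044]))"
```

```text
time: 19.72
eef_pos: [0.5759, 0.3939, 0.0329]
tcp_rot: [0.034, 0.999, -0.0, 0.0]
contact_force: [0.8, -0.8, 0.8]
opening: 0.409
finger_force: 40.9
time: 20.72
eef_pos: [0.5796, 0.0718, 0.1824]
tcp_rot: [-0.044, 0.999, 0.0, 0.0]
contact_force: [0.2, -0.2, -1.0]
opening: 0.404
finger_force: 40.7
time: 21.22
eef_pos: [0.594, -0.0879, 0.1822]
tcp_rot: [-0.042, 0.999, 0.0, -0.0]
contact_force: [-0.7, 0.4, -1.6]
opening: 0.405
finger_force: 40.7
[-0.0016 -0.0284  0.1382]
```

```bash
python3 -m handwheel '[[[0.02,-0.002,-0.030,0,0],[0.02,0,0,0.03,0],[0.02,0,0,0.04,0],[0.02,0,0,0.04,0],[0.02,0,0,0.02,0],[0.02,0,0,0.006,0],[0.02,0,0,0,0],[0.02,0,0,0,0]]]'
```

```text
time: 21.88
eef_pos: [0.5995, -0.1146, 0.0471]
tcp_rot: [-0.045, 0.999, -0.0, 0.001]
contact_force: [1.0, -0.6, 0.1]
opening: 0.408
finger_force: 40.7
```

```bash
python3 -m handwheel '[[[0.02,0,-0.003,0.004,0],[0.02,0,0,0,0],[0.02,0,0,0,0],[0.046,0,0,0,0],[0.046,0,0,0,0],[0.046,0,0,0,0],[0.046,0,0,-0.03,0],[0.046,0,0,-0.04,0],[0.046,0,0,-0.04,0],[0.048,0.02,0.02,-0.015,0],[0.048,0.025,0.01,0,0],[0.048,0,0,0,0]]]'
python3 - <<'E'
from h import *
C,im=shot('wrist','w9')
for r in viewer.pinpoint('wrist','case0'):
    px=np.array(r['xy'])*[560,420]; print('pp',round(r['confidence'],2),px.round(),w(C,px,.028).round(3))
for c in ('top','side'):
  shot(c,c+'9')
  r=viewer.pinpoint(c,'drawer_lip')[0]; px=np.array(r['xy'])*[560,420]; print(c,px,w(cam(c),px,.078))
print(get_state()['eef_pos'])
E
```

```text
time: 22.88
eef_pos: [0.5489, -0.0911, 0.1683]
tcp_rot: [-0.045, 0.999, 0.0, -0.0]
contact_force: [-0.8, -0.5, -1.9]
opening: 0.565
finger_force: 0.0
pp 0.95 [333. 255.] [ 0.592 -0.048  0.028]
pp 0.58 [246. 257.] [ 0.6   -0.121  0.028]
top [190.288 269.388] [0.44720268 0.30763344 0.078     ]
side [229.712 194.586] [0.45547331 0.30367415 0.078     ]
[ 0.55228532 -0.09318873  0.16709761]
```

View pics/w9.png

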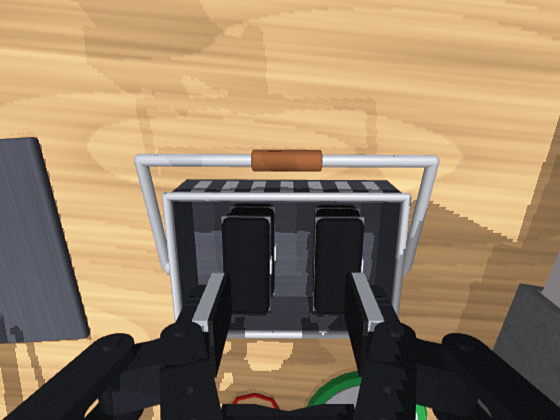

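All four cases are in the basket: two stacks at (247,263) and (338,262). Next I go in front of the drawer lip with the fingers shut.

```bash
python3 -m handwheel '[[[0.0,0.03,0.034,0,0],[0,0.03,0.034,0,0],[0,0.03,0.034,0,0],[0,0.031,0.034,0,0],[0,0,0.034,0,0],[0,0,0.034,0,0],[0,0,0.034,0,0],[0,0,0.034,0,0],[0,0,0.034,0,0],[0,0,0.034,0,0],[0,0,0.034,0,4.5],[0,0,0.034,0,4.5]]]'; python3 -m handwheel '[[[0,0,0,0.04,0],[0,0,0,0.04,0],[0,0,0,0.012,0],[0,0,0,0,0],[0,0,0,0,0]]]'; python3 -c "
from h import *
print(tocmd([.452,.304,.074]))"
```

```text
time: 24.18
eef_pos: [0.4089, 0.2945, 0.1672]
tcp_rot: [0.036, 0.999, -0.0, -0.0]
contact_force: [0.8, -1.0, 0.1]
opening: 0.006
finger_force: 0.0
time: 24.6
eef_pos: [0.4092, 0.2923, 0.0753]
tcp_rot: [0.035, 0.999, -0.0, -0.001]
contact_force: [0.1, -0.0, 0.4]
opening: -0.001
finger_force: 0.0
[-0.0419  0.0146  0.0012]
```

```bash
python3 -m handwheel '[[[0,-0.005,0.013,0,0],[0,-0.012,0,0,0],[0,-0.012,0,0,0],[0,-0.012,0,0,0],[0,-0.012,0,0,0],[0,-0.012,0,0,0],[0,-0.012,0,0,0],[0,-0.012,0,0,0],[0,-0.012,0,0,0],[0,-0.012,0,0,0]]]'; python3 -m handwheel '[[[0,-0.012,0,0,0],[0,-0.012,0,0,0],[0,-0.012,0,0,0]]]'
```

```text
time: 25.43
eef_pos: [0.5236, 0.2973, 0.0751]
tcp_rot: [0.034, 0.999, -0.0, -0.0]
contact_force: [-1.8, -0.2, 0.9]
opening: -0.001
finger_force: 0.8
time: 25.68
eef_pos: [0.5594, 0.2949, 0.075]
tcp_rot: [0.034, 0.999, -0.0, -0.0]
contact_force: [-1.5, 0.1, 0.5]
opening: 0.001
finger_force: 0.8
```

```bash
for i in 1 2 3; do python3 -m handwheel '[[[0,-0.007,0,0,0],[0,-0.007,0,0,0]]]' | grep -E "eef|contact"; done
```

```text
eef_pos: [0.5733, 0.2941, 0.0751]
contact_force: [-1.7, -0.9, 1.4]
eef_pos: [0.5867, 0.2932, 0.0751]
contact_force: [-1.2, -0.9, -0.4]
eef_pos: [0.5998, 0.2923, 0.0751]
contact_force: [-2.3, -1.0, -0.4]
```

```bash
for i in 1 2 3; do python3 -m handwheel '[[[0,-0.004,0,0,0],[0,-0.004,0,0,0]]]' | grep -E "eef|contact"; done
```

```text
eef_pos: [0.6029, 0.2922, 0.0751]
contact_force: [-24.8, -0.3, 16.4]
eef_pos: [0.6031, 0.2922, 0.0751]
contact_force: [-45.3, -2.8, 30.1]
eef_pos: [0.6033, 0.2922, 0.0752]
contact_force: [-64.8, -3.3, 41.4]
```

```bash
python3 -m handwheel '[[[0,0.03,0,0,0],[0,0.03,0,0,0],[0,0.02,0,-0.03,0],[0,0,0,-0.03,0],[0,0,0,0,0]]]' | grep -E "eef|contact"
python3 - <<'E'
from h import *
print(get_state()['contact_force'])
C,im=shot('wrist','w10')
for c in ('top','side'):
  Cc,i2=shot(c,c+'10')
  for r in viewer.pinpoint(c,'drawer_lip')[:1]:
    px=np.array(r['xy'])*[560,420]; print(c,px,w(Cc,px,.078))
t=cv2.imread('pics/top10.png')[110:290,60:460]; 
cv2.imwrite('pics/a10.png',np.vstack([cv2.resize(t,(800,360)),cv2.resize(im[150:420],(500,240)).copy() if 0 else cv2.copyMakeBorder(cv2.resize(cv2.imread('pics/side10.png')[140:290,180:430],(400,240)),0,0,0,400,0)]))
E
```

```text
eef_pos: [0.5478, 0.2983, 0.1427]
contact_force: [1.3, -0.2, 2.3]
[ 1.34359158 -0.23354023  2.25917826]
top [195.328 213.192] [0.61136244 0.29381153 0.078     ]
side [285.824 194.082] [0.62406239 0.28939586 0.078     ]
```

View pics/a10.png

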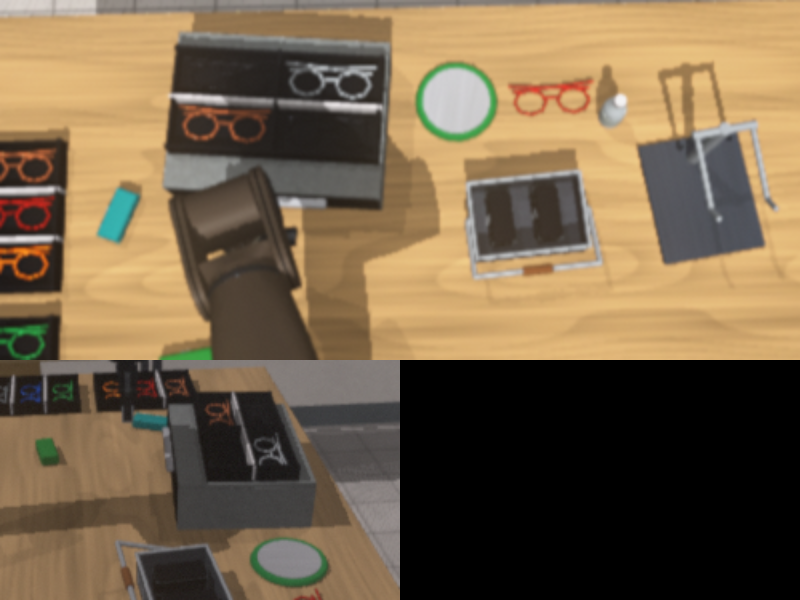

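The drawer front is flush with the cabinet and the lip moved from x≈0.45 to 0.61; the push ended on a hard stop, so it is home. The basket and bystanders are unchanged. Next I go above the bail sleeve and turn the tool so the fingers close along the basket's x.

```bash
python3 -m handwheel '[[[0,0.006,-0.039,-0.02,0],[0,0.006,-0.039,0,0],[0,0,-0.039,0,0],[0,0,-0.039,0,0],[0,0,-0.039,0,0],[0,0,-0.039,0,0],[0,0,-0.039,0,0],[0,0,-0.039,0,0],[0.026,0,-0.039,0,0],[0.026,0,-0.039,0,0],[0.026,0,0,0,0]]]' 20|grep eef; python3 -m handwheel '[[[0.026,0,0,0,6.75],[0.026,0,0,0,6.75],[0.026,0,0,0,6.75],[0.026,0,0,0,6.75],[0.026,0,0,0,6.75],[0.026,0,0,0,6.75],[0.026,0,0,0,6.75],[0.026,0,0,0,6.75],[0.026,0,0,0,6.75],[0.026,0,0,0,6.75],[0.026,0,0,0,6.75],[0.026,0,0,0,6.75]]]'; python3 -m handwheel '[[[0.026,0,0,0,0],[0.026,0,0,0,0]]]'
python3 - <<'E'
from h import *
C,im=shot('wrist','w11')
for r in viewer.pinpoint('wrist','bail_grip')[:2]:
    px=np.array(r['xy'])*[560,420]; print('pp',r['confidence'],px.round(),w(C,px,.077).round(4))
hsv=cv2.cvtColor(im,cv2.COLOR_BGR2HSV); 
for r in viewer.outline_of('wrist','bail_grip')[:1]:
    m=r['mask']&(hsv[...,1]>140)&(hsv[...,0]<20); px=cv2.findNonZero(m.astype('uint8'))[:,0]; print(px.mean(0),len(px),w(C,px.mean(0),.079).round(4))
s=get_state(); print(s['qpos'].round(2) if hasattr(s['qpos'],'round') else s['qpos'],tocmd([.509,-.0905,.064]))
E
```

```text
eef_pos: [0.5058, -0.0957, 0.1532]
time: 29.27
eef_pos: [0.5059, -0.0894, 0.1527]
tcp_rot: [0.677, 0.736, -0.0, -0.001]
contact_force: [-0.8, -1.0, 0.3]
opening: 0.302
finger_force: 0.0
time: 29.43
eef_pos: [0.506, -0.0895, 0.1531]
tcp_rot: [0.674, 0.739, -0.0, -0.001]
contact_force: [0.5, 0.1, -0.3]
opening: 0.305
finger_force: 0.0
pp 0.81 [290. 235.] [ 0.5077 -0.0932  0.077 ]
[292.41401274 237.43312102] 1413 [ 0.5092 -0.0941  0.079 ]
[-0.37  0.01  2.04  0.    1.1  -0.46] [-0.0012  0.0028  0.0897]
```

View pics/w11.png

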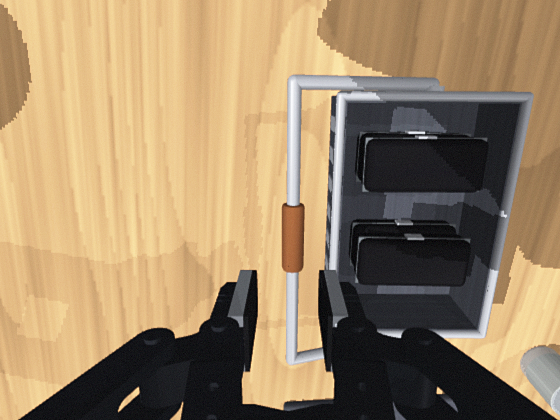

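The sleeve is at (292,237), and the bar is parallel to the pads and nearly central between them. I descend and grip lightly.

```bash
python3 -m handwheel '[[[0.026,-0.003,0.003,0.03,0],[0.026,0,0,0.03,0],[0.026,0,0,0.029,0],[0.026,0,0,0,0],[0.026,0,0,0,0],[0.0,0,0,0,0],[0,0,0,0,0],[0,0,0,0,0],[0,0,0,0,0]]]' 20
```

```text
time: 30.33
eef_pos: [0.5106, -0.0929, 0.0669]
tcp_rot: [0.675, 0.738, 0.0, 0.001]
contact_force: [-0.5, 0.1, -0.6]
opening: 0.157
finger_force: 21.5
```

```bash
python3 -m handwheel '[[[0,0,0.004,-0.0107,0],[0,0,0.0054,-0.0101,0],[0,0,0.0066,-0.0093,0],[0,0,0.0077,-0.0084,0],[0,0,0.0088,-0.0073,0],[0,0,0,0,0]]]'; python3 -m handwheel '[[[0,0,0.0096,-0.0062,0],[0,0,0.0103,-0.0049,0],[0,0,0.0108,-0.0036,0],[0,0,0.0112,-0.0022,0],[0,0,0.0105,-0.0007,0],[0,0,0,0,0],[0,0,0,0,0],[0,0,0,0,0],[0,0,0,0,0]]]'
python3 - <<'E'
from h import *
C,im=shot('wrist','w12')
C2,_=shot('side','s12'); C3,_=shot('top','t12')
for n,c,CC,z in (('basket','side',C2,0),('basket','top',C3,0),('bail_grip','side',C2,.14),('bail_grip','top',C3,.14),('hook_seat','side',C2,.1755),('hook_seat','top',C3,.1755)):
  for r in viewer.pinpoint(c,n)[:1]:
    px=np.array(r['xy'])*[560,420]; print(n,c,r['confidence'],px.round(),w(CC,px,z).round(3))
E
```

```text
time: 30.83
eef_pos: [0.5451, -0.0899, 0.114]
tcp_rot: [0.675, 0.738, 0.001, 0.002]
contact_force: [-2.7, -0.9, 2.3]
opening: 0.149
finger_force: 20.2
time: 31.58
eef_pos: [0.5969, -0.085, 0.132]
tcp_rot: [0.675, 0.738, 0.002, 0.003]
contact_force: [-0.6, 1.5, 7.3]
opening: 0.153
finger_force: 21.0
basket side 0.83 [303. 293.] [ 0.617 -0.081  0.   ]
basket top 0.49 [200. 181.] [0.729 0.292 0.   ]
bail_grip side 0.68 [292. 250.] [ 0.587 -0.092  0.14 ]
hook_seat side 0.59 [317. 325.] [ 0.588 -0.378  0.176]
hook_seat top 0.9 [430. 207.] [ 0.593 -0.366  0.176]
```

Run:
```python
from h import *
C=cam('top'); f=lambda x,y:(120+x*.425,120+y*.425)
P=[w(C,f(*p),.01) for p in ((612,148),(725,130),(757,265),(642,285))]
print(np.round(P,3)); 
for a,b in ((3,0),(2,1)): d=P[a]-P[b]; print('yaw',np.arctan2(-d[1],-d[0]))
d=P[0]-P[1]; print('yaw',np.arctan2(-d[0],d[1]), np.linalg.norm(P[0]-P[1]),np.linalg.norm(P[0]-P[3]))
c=sum(P)/4; 
t=[w(C,f(*p),.194) for p in ((704,232),(768,218))]; print('tips',np.round(t,3), np.linalg.norm(t[0]-t[1])); d=t[0]-t[1]; print(np.arctan2(-d[0],d[1]))
for yaw in (.17,.2,.23):
  x=np.array([np.cos(yaw),np.sin(yaw),0]); o=c+x*.06; print(yaw,'post',o.round(3),'seat from plate',(o-.103*x).round(3),'seat from tips',((t[0]+t[1])/2+.019*x).round(3))
```

```text
[[ 0.706 -0.272  0.01 ]
 [ 0.727 -0.424  0.01 ]
 [ 0.545 -0.45   0.01 ]
 [ 0.522 -0.298  0.01 ]]
yaw 0.14437871317071638
yaw 0.1429542177779628
yaw 0.13638199765999623 0.15373702883473075 0.1855867726402696
tips [[ 0.559 -0.329  0.194]
 [ 0.573 -0.405  0.194]] 0.07682155356055353
0.19007048559521517
0.17 post [ 0.684 -0.351  0.01 ] seat from plate [ 0.583 -0.368  0.01 ] seat from tips [ 0.585 -0.364  0.194]
0.2 post [ 0.684 -0.349  0.01 ] seat from plate [ 0.583 -0.37   0.01 ] seat from tips [ 0.585 -0.363  0.194]
0.23 post [ 0.683 -0.347  0.01 ] seat from plate [ 0.583 -0.371  0.01 ] seat from tips [ 0.585 -0.363  0.194]
```

Stand yaw is about 0.145 and the seat is at (0.586, −0.367), with the tips and base plate agreeing. Plan: lift the bar to about 0.217, back off in x, travel in front of the tips, then enter along the prongs. I firm the grip first and lift.

```bash
python3 -m handwheel '[[[0,0,0,0,0],[0,0,0,0,0],[0,0,0,-0.01,0],[0,0,0,-0.015,0],[0,0,0,-0.015,0],[0,0,0,-0.015,0],[0,0,0,-0.015,0],[0,0,0,-0.008,0],[0,0,0,0,0],[0,0,0,0,0]]]' 70; python3 -m handwheel '[[[0,0,-0.01,0,0],[0,0,-0.015,0,0],[0,0,-0.015,0,0],[0,0,-0.015,0,0],[0,0,-0.012,0,-1.8],[0,0,-0.008,0,-1.7],[0,0,0,0,0],[0,0,0,0,0]]]'
python3 - <<'E'
from h import *
C,im=shot('side','s13')
print(tocmd([.523,-.3765,.207]))
E
```

```text
time: 32.87
eef_pos: [0.594, -0.0849, 0.2059]
tcp_rot: [0.675, 0.738, -0.0, -0.0]
contact_force: [0.8, 0.4, -5.7]
opening: 0.126
finger_force: 69.1
time: 33.53
eef_pos: [0.5183, -0.0916, 0.2054]
tcp_rot: [0.653, 0.758, -0.0, -0.001]
contact_force: [-0.0, -0.0, -5.5]
opening: 0.127
finger_force: 69.2
[-0.2822 -0.0383 -0.0013]
```

View pics/s13.png

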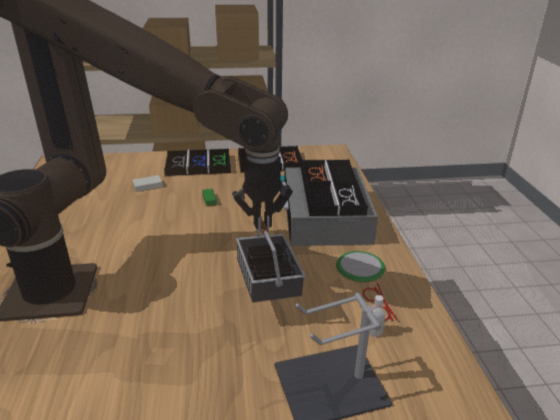

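The basket hangs level with both stacks inside, and the wrist carries about 5.6 N. Travelling to the front of the prongs.

```bash
python3 -m handwheel '[[[0,-0.01,-0.005,0,0],[0,-0.02,-0.005,0,0],[0,-0.028,-0.005,0,0],[0,-0.03,-0.005,0,0],[0,-0.03,-0.005,0,0],[0,-0.03,-0.005,0,0],[0,-0.03,-0.004,0,0],[0,-0.03,-0.004,0,0],[0,-0.03,0,0,0],[0,-0.024,0,0,0],[0,-0.014,0,0,0],[0,-0.006,0,0,0]]]'; python3 -m handwheel '[[[0,0,0,0,0],[0,0,0,0,0],[0,0,0,0,0]]]'
python3 - <<'E'
from h import *
print(tocmd([.523,-.3765,.207]),tocmd([.600,-.365,.207]))
for c in ('top','side'):
  C,im=shot(c,c+'14')
  for n,z in (('bail_grip',.217),('hook_seat',.1755),('basket',.077)):
   for r in viewer.pinpoint(c,n)[:1]:
    px=np.array(r['xy'])*[560,420]; print(n,c,r['confidence'],px.round(),w(C,px,z).round(3))
E
```

```text
time: 34.58
eef_pos: [0.5237, -0.3791, 0.2061]
tcp_rot: [0.653, 0.757, -0.0, 0.0]
contact_force: [0.9, -0.1, -5.6]
opening: 0.132
finger_force: 69.2
time: 34.83
eef_pos: [0.5239, -0.3748, 0.2063]
tcp_rot: [0.652, 0.758, 0.0, -0.001]
contact_force: [0.4, 0.1, -6.1]
opening: 0.129
finger_force: 69.2
[-0.0016 -0.0011 -0.0007] [-0.0018  0.0767 -0.0008]
hook_seat top 0.61 [431. 207.] [ 0.592 -0.371  0.176]
basket top 0.76 [422. 232.] [ 0.539 -0.368  0.077]
bail_grip side 0.84 [282. 314.] [ 0.523 -0.388  0.217]
hook_seat side 0.61 [313. 323.] [ 0.583 -0.372  0.176]
basket side 0.85 [288. 367.] [ 0.538 -0.379  0.077]
```

```bash
python3 -m handwheel '[[[0,-0.003,0.008,0,0],[0,0,0.014,0,0],[0,0,0.016,0,0],[0,0,0.016,0,0],[0,0,0.014,0,0],[0,0,0.009,0,0],[0,0,0,0,0],[0,0,0,0,0]]]'; python3 -m handwheel '[[[0,0,0,0.01,0],[0,0,0,0.01,0],[0,0,0,0.008,0],[0,0,0,0,0],[0,0,0,0,0]]]'
```

```text
time: 35.9
eef_pos: [0.6007, -0.3677, 0.2063]
tcp_rot: [0.652, 0.758, -0.0, -0.0]
contact_force: [-1.1, -0.4, -6.4]
opening: 0.131
finger_force: 69.1
time: 36.32
eef_pos: [0.5993, -0.3673, 0.1765]
tcp_rot: [0.652, 0.758, -0.0, -0.002]
contact_force: [-0.3, 0.4, -6.0]
opening: 0.128
finger_force: 69.1
```

```bash
for i in 1 2 3; do python3 -m handwheel '[[[0,0,0,0.004,0],[0,0,0,0,0],[0,0,0,0,0]]]'|grep -E "eef|contact"; done
```

```text
eef_pos: [0.6005, -0.3679, 0.1749]
contact_force: [-1.1, -0.8, -5.9]
eef_pos: [0.6006, -0.368, 0.1708]
contact_force: [-0.3, -0.5, -5.1]
eef_pos: [0.6008, -0.3681, 0.1703]
contact_force: [-3.8, 2.9, 5.4]
```

The bar has landed on the prongs: force flipped from −6 to +5 N with the bar at about 0.180. I ease off, check in the cameras, then release.

```bash
python3 -m handwheel '[[[0,0,0,-0.002,0],[0,0,0,0,0],[0,0,0,0,0]]]'|grep -E "eef|contact"
python3 - <<'E'
from h import *
for c in ('top','side'):
  C,im=shot(c,c+'15')
  for n,z in (('bail_grip',.18),('hook_seat',.1755),('basket',.04)):
   for r in viewer.pinpoint(c,n)[:1]:
    px=np.array(r['xy'])*[560,420]; print(n,c,r['confidence'],px.round(),w(C,px,z).round(3))
E
python3 -m handwheel '[[[0.015,0,0,0,0],[0.018,0,0,0,0],[0.022,0,0,0,0],[0.026,0,0,0,0],[0.03,0,0,0,0],[0.03,0,0,0,0],[0.03,0,0,0,0],[0.03,0,0,0,0]]]'
```

```text
eef_pos: [0.6008, -0.3681, 0.1703]
contact_force: [-3.3, 2.2, 4.7]
bail_grip top 0.17 [402. 190.] [ 0.644 -0.294  0.18 ]
basket top 0.7 [413. 208.] [ 0.619 -0.36   0.04 ]
bail_grip side 0.65 [322. 323.] [ 0.597 -0.38   0.18 ]
hook_seat side 0.66 [317. 322.] [ 0.589 -0.371  0.176]
time: 38.38
eef_pos: [0.6005, -0.3679, 0.1685]
tcp_rot: [0.652, 0.758, 0.0, 0.0]
contact_force: [0.1, 0.8, 0.0]
opening: 0.353
finger_force: 0.0
```

```bash
python3 -m handwheel '[[[0.034,0,0,0,0],[0.034,0,0,-0.005,0],[0.034,0,0,-0.01,0],[0.034,0,0,-0.01,0],[0.034,0,0,-0.015,0]]]'|grep -E "eef|contact|open"; python3 -m handwheel '[[[0.034,0,0,-0.03,0],[0.034,0,0,-0.04,0],[0.034,0,0,-0.04,0],[0.034,0,-0.04,0,0],[0.034,0,-0.04,0,0],[0.034,0,0,0,0]]]'; python3 -m handwheel '[[[0.034,0.03,-0.01,0,0],[0.034,0.04,0,0,0],[0.034,0.04,0,0,0],[0.034,0.04,0,0,0],[0.034,0.04,0,0,0],[0.034,0,0,0,0],[0.034,0,0,0,0],[0.034,0,0,0,0]]]'
python3 - <<'E'
from h import *
for c in ('top','side'):
  C,im=shot(c,c+'16')
  for n,z in (('bail_grip',.1755),('hook_seat',.1755),('basket',.036),('case0',.066),('drawer_lip',.078),('mirror',.005),('spectacles',0),('cleaner',0)):
   for r in viewer.pinpoint(c,n)[:1 if n!='case0' else 5]:
    px=np.array(r['xy'])*[560,420]; print(n,c,round(r['confidence'],2),px.round(),w(C,px,z).round(3))
E
```

```text
eef_pos: [0.6003, -0.3676, 0.2092]
contact_force: [1.2, 0.7, 0.0]
opening: 0.397
time: 39.3
eef_pos: [0.5168, -0.3805, 0.3211]
tcp_rot: [0.653, 0.757, -0.001, 0.0]
contact_force: [0.6, -0.3, -1.3]
opening: 0.4
finger_force: 0.0
time: 39.97
eef_pos: [0.4836, -0.1935, 0.3203]
tcp_rot: [0.652, 0.758, 0.0, 0.001]
contact_force: [0.1, -0.6, -0.4]
opening: 0.397
finger_force: 0.0
bail_grip top 0.55 [430. 202.] [ 0.609 -0.37   0.176]
hook_seat top 0.76 [429. 210.] [ 0.585 -0.364  0.176]
basket top 0.83 [417. 212.] [ 0.607 -0.372  0.036]
case0 top 0.92 [120. 216.] [0.612 0.518 0.066]
case0 top 0.79 [152. 294.] [0.382 0.42  0.066]
case0 top 0.63 [429. 212.] [ 0.6   -0.398  0.066]
case0 top 0.6 [424. 208.] [ 0.612 -0.385  0.066]
case0 top 0.49 [403. 213.] [ 0.599 -0.321  0.066]
drawer_lip top 0.74 [200. 180.] [0.712 0.28  0.078]
mirror top 0.66 [288. 164.] [0.777 0.014 0.005]
spectacles top 0.63 [338. 161.] [ 0.783 -0.144  0.   ]
cleaner top 0.45 [362. 168.] [ 0.759 -0.221  0.   ]
bail_grip side 0.96 [320. 324.] [ 0.595 -0.376  0.176]
hook_seat side 0.77 [317. 323.] [ 0.589 -0.374  0.176]
basket side 0.7 [320. 374.] [ 0.604 -0.368  0.036]
case0 side 0.83 [317. 349.] [ 0.602 -0.332  0.066]
case0 side 0.72 [208. 198.] [0.391 0.312 0.066]
case0 side 0.71 [313. 358.] [ 0.59  -0.354  0.066]
case0 side 0.46 [326. 384.] [ 0.603 -0.419  0.066]
case0 side 0.43 [272. 183.] [0.593 0.387 0.066]
drawer_lip side 0.49 [281. 195.] [0.61  0.288 0.078]
mirror side 0.94 [359. 265.] [0.785 0.012 0.005]
spectacles side 0.68 [324. 215.] [0.746 0.283 0.   ]
cleaner side 0.86 [374. 332.] [ 0.754 -0.231  0.   ]
```

Both cameras show the basket hanging at about (0.605, −0.37) with the cases inside. Grip and seat agree in y to within about 6 mm, the bystanders have not moved and the arm is clear.

```bash
python3 -m handwheel '[[[0.034,0,0,0,0],[0.034,0,0,0,0],[0.034,0,0,0,0],[0.034,0,0,0,0],[0.034,0,0,0,0],[0.034,0,0,0,0]]]'|grep -E "time|contact"; python3 -c "
from plant import sign_off; print(sign_off())"
```

```text
time: 41.37
contact_force: [-0.8, 0.9, 0.1]
the job is handed in; nothing more can be done
None
```

I handed the job in at 41 s: all four black cases are in the basket, which hangs by its bail on both prongs, the drawer is pushed home to its stop, and the bystanders and look-alikes are unmoved; `sign_off` returned no verdict.

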